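# Close the plaster mould

## Robot

A 7-joint arm with a two-finger parallel gripper is mounted at the origin on the work surface. World frame = base frame: x ahead of the robot, y to its left, z up, the work surface at z = 0. Lengths are in m, angles in rad, forces in N, time in s.
With the tool pointing down it reaches from about 0.4 to 0.85 m from the base axis. Payload 4.4 kg.
Tool frame: the origin (TCP) lies on the centre line of the jaws, within the pads' length; the fingertips stand 8 mm ahead of it and the grasp point (between the pads) lies 11 mm behind it; z points along the fingers, y is the line along which they close (so a half turn about z gives the same grasp; the last joint's range is limited). The gripper opens to 94 mm and grips with 3 to 60 N. Pads are 16 mm wide; open, the fingers measure 119 mm over their backs; the gripper's body (75 mm by 177 mm) begins 78 mm behind the grasp point.
Start: joints at [-0.066, 0.628, 0.038, 1.517, -0.027, 0.996, -0.02], TCP at [0.65, 0, 0.213] pointing down, gripper open.
Joint ranges: [-3.06, 3.06], [-0.37, 2.12], [-1.25, 1.32], [0.18, 2.47], [-1.1, 4.24], [0.23, 1.98], [-2.94, 2.94]. Speed limits (rad/s): [2.57, 2.57, 3.14, 3.14, 3.14, 3.14, 3.14].

## Interface

Orientations are given as a 3x3 rotation matrix whose columns are the frame's x, y, z axes.
In Python, from plant import robot, camera, camera_params, finish_job gives the robot as it stands. The module is installed in compiled form; this text tells all that it offers.
- The arm moves only by the tool play_rows, never from a script. Its argument "moves" is a list of rows, each a list of 6 numbers: the shift along the tool's x, y, z in m, then the turn, a rotation vector about the tool's x, y, z in degrees. A call has exactly 5 rows; each row shifts and turns the commanded pose from where the row before left it, along the tool's axes as they then stand; what a row does not reach is not made up. A row lasts 1/12 s, in which the tool goes at most 41.7 mm and 7.16 degrees, less where a joint would pass 70% of its speed; a pose out of reach is approached as far as the arm can. A call with a gripper value outside its range is refused whole. "claw" is the opening, from 0 (shut) to 1 (fully open), set as the call begins (left out, the last holds). The fingers move at their own pace and stop on an object; "grip_force" is the grip in N (left out, the last holds). Time passes only in rows, so rows that do not move let the fingers close, or fill a call up. It gives the time, the measured TCP pose, the force, the opening and the grip force at its end, in the units of the state.
- robot.get_state(): the state, without advancing time (a new reading comes with each control period).
- camera(name): name is "scene" or "side" or "wrist"; returns (picture, depth): 384x512x3 uint8, blue, green, red; 384x512 float32, m along the optical axis (not along the pixel's ray), 0 where there is no reading.
- camera_params(name): a dict with "vfov" (degrees; the focal length in pixels is half the picture's height over the tangent of half this angle, whatever the lens; pixels are square), "cx", "cy" (the principal point, pixels), "camera_from_world" (4x4, takes a point from world to camera coordinates); the wrist camera has in their place "hand_eye" (4x4, takes a point from camera to tool coordinates, whose origin is the TCP and whose axes are the flange's). Camera axes: x right, y down, z forward; pixel columns grow to the right and rows downward; lengths in m; the calibration is good to about 2 mm. The wrist camera is an equidistant fisheye: a pixel r from the principal point sees the ray r / f radians off the axis. A picture is of the moment at which its call begins: read the wrist's pose just before it. camera_params takes no time and is no camera call.
- finish_job(): hands the job in; it is judged then, once.
The state is a dict: "clock": time; "q": joint angles; "qd": joint speeds; "joint_efforts": joint torques, N m; "tool_pos": TCP position; "tool_rot": TCP orientation; "contact_force": force on the tool from outside, world axes, zero at the start; "wrist_torque": the same for the moment, N m; "finger_gap": finger opening in m; "finger_force": force on a finger pad.
Only numpy, scipy, OpenCV 4.12 (cv2) and the standard library are available. Lean on these libraries where they do the work, as an engineer would, in place of code of your own. Each camera call takes 0.05 s, during which the arm holds its last target. There are 200 camera calls.

## Task

Close the plaster casting mould: pick up its lid, the larger of the two holed plaster plates, by the wooden grip bar and lower it over the two pins of the mould half until it lies flush on it, then let go. Either way round will do. Set it down gently, do not let it drop, and leave the smaller lid where it lies.

Things in the scene. Friction and masses are not known exactly. Their poses are not given: they have to be found in the camera images.
- lid: The mould's lid, loose, 0.35 kg: off-white plaster plate 180 x 100 x 14 mm lying flat, two 32 mm through-holes on its long centre line, 65 mm either side of the middle. On its middle stands a wooden grip bar, 60 mm long (x), 26 wide (y), 56 high. Origin: CENTRE of the grip bar, 42 mm above the plate's underside, 28 above its top face. x along plate and bar, z up; half turn alike.
- mould: Lower mould half, fixed: plaster block 200 x 120 x 35 mm, round cavity in its top. Two wooden pins on its long centre line, 65 mm either side of the middle: 22 mm thick, tapering to 8 at the tip, 30 high (tips 65 mm above the table; they show above a seated lid). Origin: centre of the underside, on the table. x runs from pin to pin, z up. A seated lid's origin is 77 mm above this one, x along x.
- small_lid: A smaller lid of another mould, loose: plaster plate 124 x 78 x 14 mm, two 22 mm holes 90 mm apart and the same grip bar. It does not fit these pins and must stay where it lies, flat on the table. Origin: centre of its grip bar, 42 mm above its underside; x runs along it.

How it is judged:
At the end, for the whole second after the job is handed in: The larger lid lies flush on the mould half with both pins through its holes: its origin 77 mm (within 4 mm) above the mould's, within 12 mm of it sideways, aligned within 10 degrees either way round, tilted less than 3 degrees, at rest and released (z of lid in the frame of mould between 0.073 and 0.081 m and horizontal distance between lid and mould below 0.012 m and angle between the x axis of lid and the x axis of mould, either way round below 0.175 rad and angle between lid's own z axis and vertical below 0.05 rad and linear speed of lid below 0.02 m/s); the robot touches nothing.
It fails at once if the smaller lid is moved by more than 40 mm (distance of small_lid from where it was at the start of the episode above 0.04 m).
It fails at once if the lid is dropped or slammed onto the mould (faster than 0.7 m/s just above it) (horizontal distance between lid and mould below 0.05 m and z of lid in the frame of mould below 0.12 m and linear speed of lid above 0.7 m/s).
It also fails if it takes over 42 s, if anything falls off the work surface, if the arm or the gripper's body presses on something with over 40 N, if the wrist force passes 120 N, or if a joint passes its speed limit or range.

## Working session

There is one attempt and no reset: what is moved stays moved. The work goes in short steps, Python scripts to look and compute and a tool call to move; the robot and the scene stay as the last step left them, time stands still between calls to the robot, and variables do not carry over. Pictures are saved under pics/ and viewed, at most 10 in all, crops included, and the job is handed in when it is done.

Besides the shell and the picture viewer there is one more tool, called after "Call:" as a command line: name --pt "numbers of a row" for each row, then --argument value for the rest. play_rows: Moves the arm, as the interface text tells. Its arguments: {"type":"object","properties":{"moves":{"type":"array"},"claw":{"type":"number"},"grip_force":{"type":"number"}},"required":["moves"]}

```bash
mkdir -p pics; cat > h.py <<'E'
import numpy as np, cv2
from plant import robot, camera, camera_params, finish_job
def cloud(name):
    p=camera_params(name); im,d=camera(name)
    f=192/np.tan(np.radians(p["vfov"])/2)
    v,u=np.mgrid[0:384,0:512]
    P=np.stack([(u-p["cx"])/f*d,(v-p["cy"])/f*d,d],-1)
    T=np.linalg.inv(p["camera_from_world"])
    W=P@T[:3,:3].T+T[:3,3]; W[d==0]=np.nan
    return im,W
E
python3 - <<'E'
from h import *
o=[]
for n in ("scene","side"):
    im,W=cloud(n); cv2.imwrite(f"pics/{n}.png",im); np.save(n+".npy",W); o.append(im)
    print(n,np.linalg.inv(camera_params(n)["camera_from_world"]).round(3).tolist())
cv2.imwrite("pics/both.png",cv2.resize(np.vstack(o),None,fx=.78,fy=.78))
s=robot.get_state();print(s["clock"],s["tool_pos"],s["tool_rot"],s["finger_gap"])
E
```

```text
scene [[0.054, 0.822, -0.566, 1.222], [0.999, -0.049, 0.025, -0.025], [-0.007, -0.567, -0.824, 1.062], [0.0, 0.0, 0.0, 1.0]]
side [[0.914, -0.3, 0.274, 0.245], [-0.406, -0.676, 0.615, -0.583], [0.001, -0.673, -0.74, 0.776], [0.0, 0.0, 0.0, 1.0]]
0.1 [6.49407901e-01 3.00929325e-05 2.12654981e-01] [[ 8.05335450e-05  9.99998543e-01 -1.70541880e-03]
 [ 9.99999996e-01 -8.04757830e-05  3.39382732e-05]
 [ 3.38009788e-05 -1.70542153e-03 -9.99998545e-01]] 0.09394945000176266
```

View pics/both.png

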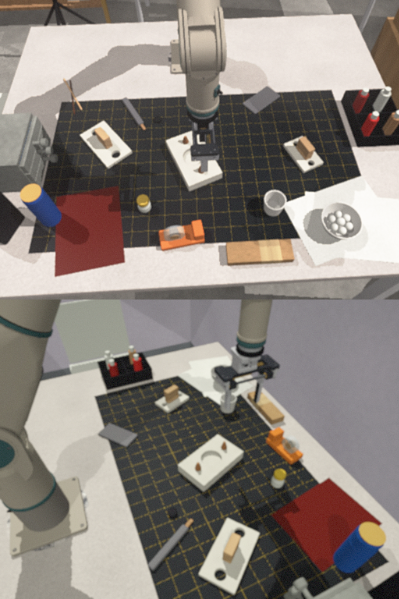

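The top view is the scene camera: lid at about (135,183) full-size pixels, mould at (247,205) and small lid at (388,196). In the side view below, the lid is at about (295,330) and the mould at (270,208).

```bash
python3 - <<'E'
import numpy as np,cv2
R={"scene":{"lid":(85,145,180,225),"mould":(200,155,300,250),"small":(355,165,425,225)},
   "side":{"lid":(250,275,340,383),"mould":(220,165,320,250),"small":(185,100,250,150)}}
for n in R:
    W=np.load(n+".npy"); im=cv2.imread(f"pics/{n}.png").astype(int)
    for k,(a,b,c,d) in R[n].items():
        P=W[b:d,a:c].reshape(-1,3); C=im[b:d,a:c].reshape(-1,3)
        z=P[:,2]; h=.035 if k=="mould" else .014
        bright=C.min(1)>95
        print(n,k)
        for lab,m in (("face",(abs(z-h)<.006)&bright),("top",(z>(.045 if k=="mould" else .062))&(z<.08))):
            Q=P[m]
            if len(Q)<5: print(lab,len(Q));continue
            r=cv2.minAreaRect(Q[:,:2].astype(np.float32))
            box=cv2.boxPoints(r); e=box[1]-box[0]; g=box[2]-box[1]
            L=e if np.hypot(*e)>np.hypot(*g) else g
            print(lab,len(Q),"med z",np.median(Q[:,2]).round(4),"ctr",np.round(r[0],4),"size",np.round(r[1],4),"longdeg",np.degrees(np.arctan2(L[1],L[0])).round(1))
            if k=="mould" and lab=="top":
                _,l,cc=cv2.kmeans(Q[:,:2].astype(np.float32),2,None,(3,50,1e-6),5,2);print(cc.round(4),np.linalg.norm(cc[0]-cc[1]))
E
```

```text
scene lid
face 1631 med z 0.0154 ctr [ 0.4113 -0.292 ] size [0.1873 0.2121] longdeg -52.1
top 202 med z 0.071 ctr [ 0.4475 -0.3347] size [0.0617 0.0266] longdeg 37.6
scene mould
face 1799 med z 0.0363 ctr [ 0.534  -0.0292] size [0.2052 0.1213] longdeg 22.2
top 77 med z 0.0532 ctr [ 0.5388 -0.0285] size [0.1441 0.0183] longdeg 20.8
[[ 0.5988 -0.0086]
 [ 0.4786 -0.0523]] 0.12792258
scene small
face 733 med z 0.015 ctr [0.53   0.3514] size [0.126  0.0832] longdeg 23.0
top 224 med z 0.0706 ctr [0.5316 0.3506] size [0.0605 0.0281] longdeg 23.9
side lid
face 3208 med z 0.0133 ctr [ 0.4463 -0.3356] size [0.1822 0.1003] longdeg 38.1
top 385 med z 0.0691 ctr [ 0.446  -0.3359] size [0.0605 0.0262] longdeg 37.9
side mould
face 2173 med z 0.0342 ctr [ 0.5351 -0.0276] size [0.2036 0.1224] longdeg 21.6
top 86 med z 0.055 ctr [ 0.5339 -0.0308] size [0.1444 0.0168] longdeg 21.1
[[ 0.5929 -0.0075]
 [ 0.4727 -0.0557]] 0.12950525
side small
face 378 med z 0.0127 ctr [0.5295 0.3507] size [0.1264 0.0837] longdeg 21.5
top 117 med z 0.0685 ctr [0.5297 0.3499] size [0.061  0.0262] longdeg 22.2
```

Call:
play_rows --pt "-0.0335 -0.0203 0 0 0 0" --pt "-0.0335 -0.0203 0 0 0 0" --pt "-0.0335 -0.0203 0 0 0 0" --pt "-0.0335 -0.0203 0 0 0 0" --pt "-0.0335 -0.0203 0 0 0 0" --claw 1

```text
clock: 0.52
tool_pos: [0.547, -0.1687, 0.2131]
tool_rot: [[-0.0, 1.0, -0.001], [1.0, 0.0, 0.0], [0.0, -0.001, -1.0]]
contact_force: [0.2, -0.5, -0.3]
finger_gap: 0.0941
finger_force: 0.0
```

Call:
play_rows --pt "-0.0335 -0.0203 0 0 0 0" --pt "-0.0335 -0.0203 0 0 0 0" --pt "-0.0335 -0.0203 0 0 0 0" --pt "-0.0335 -0.0203 0 0 0 0" --pt "-0.0335 -0.0203 0 0 0 0"

```text
clock: 0.93
tool_pos: [0.4456, -0.3362, 0.2133]
tool_rot: [[-0.0, 1.0, -0.0], [1.0, 0.0, 0.0], [0.0, -0.0, -1.0]]
contact_force: [0.7, -0.3, 0.8]
finger_gap: 0.0941
finger_force: 0.0
```

Call:
play_rows --pt "0 0 0 0 0 5.2" --pt "0 0 0 0 0 5.2" --pt "0 0 0 0 0 5.2" --pt "0 0 0 0 0 5.2" --pt "0 0 0 0 0 5.2"

```text
clock: 1.35
tool_pos: [0.4466, -0.3349, 0.2131]
tool_rot: [[0.443, 0.897, -0.001], [0.897, -0.443, 0.001], [0.0, -0.001, -1.0]]
contact_force: [-0.2, -0.5, -0.4]
finger_gap: 0.0939
finger_force: 0.0
```

Call:
play_rows --pt "0 0 0 0 0 5.2" --pt "0 0 0 0 0 5.2" --pt "0 0 0 0 0 5.2" --pt "0 0 0 0 0 5.2" --pt "0 0 0 0 0 5.2"

```text
clock: 1.77
tool_pos: [0.4468, -0.3347, 0.2131]
tool_rot: [[0.791, 0.612, -0.001], [0.612, -0.791, 0.001], [-0.0, -0.001, -1.0]]
contact_force: [0.4, 0.5, 0.3]
finger_gap: 0.0943
finger_force: 0.0
```

Call:
play_rows --pt "0 0 0.03 0 0 0" --pt "0 0 0.03 0 0 0" --pt "0 0 0.03 0 0 0" --pt "0 0 0.03 0 0 0" --pt "0 0 0.02 0 0 0"

```text
clock: 2.18
tool_pos: [0.4458, -0.3338, 0.0707]
tool_rot: [[0.788, 0.616, -0.003], [0.616, -0.788, 0.002], [-0.001, -0.003, -1.0]]
contact_force: [-0.5, -0.4, -0.6]
finger_gap: 0.0941
finger_force: 0.0
```

Call:
play_rows --pt "0 0 0.01 0 0 0" --pt "0 0 0.01 0 0 0" --pt "0 0 0.01 0 0 0" --pt "0 0 0.007 0 0 0" --pt "0 0 0 0 0 0"

```text
clock: 2.6
tool_pos: [0.4468, -0.3347, 0.0357]
tool_rot: [[0.788, 0.616, -0.001], [0.616, -0.788, 0.001], [-0.0, -0.001, -1.0]]
contact_force: [0.3, 0.4, 0.3]
finger_gap: 0.0937
finger_force: 0.0
```

Call:
play_rows --pt "0 0 0 0 0 0" --pt "0 0 0 0 0 0" --pt "0 0 0 0 0 0" --pt "0 0 0 0 0 0" --pt "0 0 0 0 0 0" --claw 0 --grip_force 30

```text
clock: 3.02
tool_pos: [0.4473, -0.3351, 0.037]
tool_rot: [[0.788, 0.616, 0.001], [0.616, -0.788, -0.0], [0.0, 0.001, -1.0]]
contact_force: [0.5, 0.1, 0.3]
finger_gap: 0.0638
finger_force: 0.0
```

Call:
play_rows --pt "0 0 0 0 0 0" --pt "0 0 0 0 0 0" --pt "0 0 0 0 0 0" --pt "0 0 0 0 0 0" --pt "0 0 0 0 0 0"

```text
clock: 3.43
tool_pos: [0.447, -0.335, 0.0365]
tool_rot: [[0.788, 0.616, -0.0], [0.616, -0.788, 0.0], [0.0, -0.0, -1.0]]
contact_force: [0.1, -0.1, -0.9]
finger_gap: 0.0306
finger_force: 0.0
```

Call:
play_rows --pt "0 0 0 0 0 0" --pt "0 0 0 0 0 0" --pt "0 0 0 0 0 0" --pt "0 0 0 0 0 0" --pt "0 0 0 0 0 0"

```text
clock: 3.85
tool_pos: [0.4473, -0.3353, 0.0365]
tool_rot: [[0.788, 0.616, 0.001], [0.616, -0.788, -0.001], [0.0, 0.001, -1.0]]
contact_force: [1.3, -2.8, -0.7]
finger_gap: 0.0254
finger_force: 30.0
```

Call:
play_rows --pt "0 0 -0.005 0 0 0" --pt "0 0 -0.01 0 0 0" --pt "0 0 -0.02 0 0 0" --pt "0 0 -0.03 0 0 0" --pt "0 0 -0.03 0 0 0"

```text
clock: 4.27
tool_pos: [0.4457, -0.3339, 0.1321]
tool_rot: [[0.788, 0.615, -0.003], [0.615, -0.788, 0.002], [-0.001, -0.004, -1.0]]
contact_force: [0.3, -0.0, -4.1]
finger_gap: 0.0256
finger_force: 30.0
```

Call:
play_rows --pt "0 0 -0.03 0 0 0" --pt "0 0 -0.02 0 0 0" --pt "0 0 -0.01 0 0 0" --pt "0 0 0 0 0 0" --pt "0 0 0 0 0 0"

```text
clock: 4.68
tool_pos: [0.4465, -0.3343, 0.1912]
tool_rot: [[0.788, 0.616, -0.001], [0.616, -0.788, 0.001], [0.0, -0.001, -1.0]]
contact_force: [-0.1, 0.4, -4.9]
finger_gap: 0.0258
finger_force: 30.0
```

Call:
play_rows --pt "0.0258 -0.0188 0 0 0 0" --pt "0.0258 -0.0188 0 0 0 0" --pt "0.0258 -0.0188 0 0 0 0" --pt "0.0258 -0.0188 0 0 0 0" --pt "0.0258 -0.0188 0 0 0 0"

```text
clock: 5.1
tool_pos: [0.4894, -0.1794, 0.1894]
tool_rot: [[0.788, 0.615, -0.004], [0.615, -0.788, 0.001], [-0.003, -0.004, -1.0]]
contact_force: [0.2, 0.0, -4.4]
finger_gap: 0.0259
finger_force: 30.0
```

Call:
play_rows --pt "0.0258 -0.0188 0 0 0 0" --pt "0.0258 -0.0188 0 0 0 0" --pt "0.0258 -0.0188 0 0 0 0" --pt "0.0258 -0.0188 0 0 0 0" --pt "0.0258 -0.0188 0 0 0 0"

```text
clock: 5.52
tool_pos: [0.5331, -0.0263, 0.1894]
tool_rot: [[0.788, 0.616, -0.004], [0.616, -0.788, -0.0], [-0.004, -0.003, -1.0]]
contact_force: [0.0, 0.2, -4.2]
finger_gap: 0.0255
finger_force: 30.0
```

Call:
play_rows --pt "0 0 0 0 0 5.4" --pt "0 0 0 0 0 5.4" --pt "0 0 0 0 0 5.4" --pt "0 0 0 0 0 0" --pt "0 0 0 0 0 0"

```text
clock: 5.93
tool_pos: [0.5333, -0.0278, 0.1899]
tool_rot: [[0.927, 0.374, -0.004], [0.374, -0.927, -0.0], [-0.003, -0.001, -1.0]]
contact_force: [-0.3, -0.9, -4.9]
finger_gap: 0.0259
finger_force: 30.0
```

```bash
python3 - <<'E'
from h import *
o=[]
s=robot.get_state();print(s["clock"],s["tool_pos"].round(4),s["tool_rot"].round(3).tolist())
for n in ("scene","side"):
    im,W=cloud(n); cv2.imwrite(f"pics/{n}2.png",im); np.save(n+"2.npy",W); o.append(im)
    # lid top face plane: expected z = tcp + offset
    z=W[...,2]; c=s["tool_pos"]
    zt=c[2]-.022
    near=(np.hypot(W[...,0]-c[0],W[...,1]-c[1])<.12)&(im.min(2)>95)&(abs(z-zt)<.012)
    Q=W[near]; A=np.c_[Q[:,:2]-c[:2],np.ones(len(Q))]
    k,*_=np.linalg.lstsq(A,Q[:,2],rcond=None)
    r=cv2.minAreaRect(Q[:,:2].astype(np.float32));print(n,len(Q),"plane",k.round(4),np.std(Q[:,2]-A@k).round(4),r)
im=cv2.imread;w,_=camera("wrist")
cv2.imwrite("pics/b2.png",np.hstack([cv2.resize(np.vstack(o),None,fx=.78,fy=.78),cv2.resize(w,(399,299)).repeat(1,0) if 0 else np.vstack([cv2.resize(w,(399,299)),np.zeros((300,399,3),np.uint8)])]))
E
```

```text
5.9333 [ 0.5333 -0.0278  0.1899] [[0.927, 0.374, -0.004], [0.374, -0.927, -0.0], [-0.003, -0.001, -1.0]]
scene 1730 plane [-0.0199 -0.0012  0.1685] 0.0029 ((0.5313029885292053, -0.027475565671920776), (0.18342292308807373, 0.10193967819213867), 22.05414581298828)
side 1747 plane [-0.0016  0.0159  0.1663] 0.0028 ((0.5311753153800964, -0.027486741542816162), (0.18319222331047058, 0.10235931724309921), 21.93148422241211)
```

View pics/b2.png

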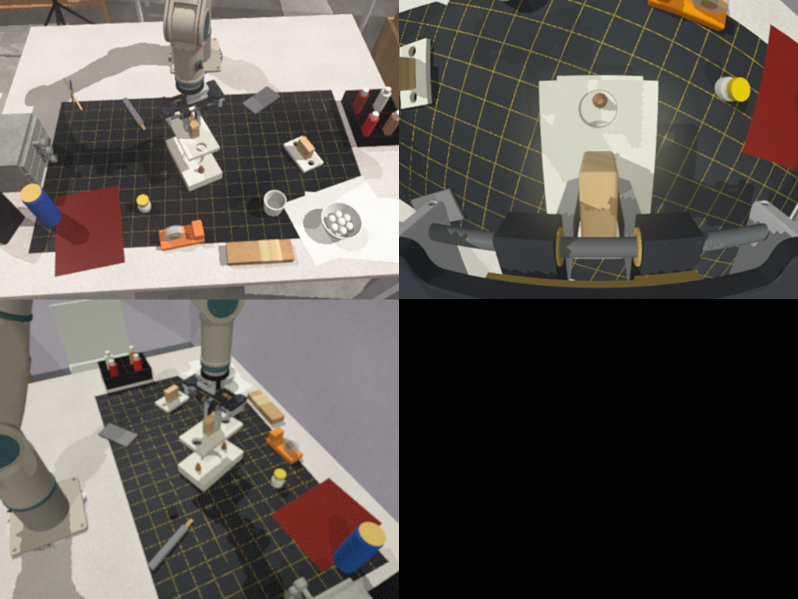

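The lid hangs level over the mould, with a pin visible through its hole at about (600,105) in the wrist view. It needs about 3 mm of correction, then lowering.

Call:
play_rows --pt "0.0027 0.0021 0.01 0 0 0" --pt "0 0 0.02 0 0 0" --pt "0 0 0.02 0 0 0" --pt "0 0 0.02 0 0 0" --pt "0 0 0.01 0 0 0"

```text
clock: 6.5
tool_pos: [0.5365, -0.0289, 0.1088]
tool_rot: [[0.928, 0.372, -0.004], [0.372, -0.928, 0.0], [-0.003, -0.002, -1.0]]
contact_force: [-0.0, -0.6, -4.1]
finger_gap: 0.0258
finger_force: 30.0
```

Call:
play_rows --pt "0 0 0 0 0 0" --pt "0 0 0 0 0 0" --pt "0 0 0 0 0 0" --pt "0 0 0 0 0 0" --pt "0 0 0 0 0 0"

```text
clock: 6.92
tool_pos: [0.5387, -0.0289, 0.1125]
tool_rot: [[0.928, 0.371, 0.002], [0.371, -0.928, 0.0], [0.002, 0.001, -1.0]]
contact_force: [0.1, -0.3, -4.4]
finger_gap: 0.0255
finger_force: 30.0
```

```bash
python3 - <<'E'
from h import *
o=[]
s=robot.get_state();c=s["tool_pos"];print(s["clock"],c.round(4))
for n in ("scene","side"):
    im,W=cloud(n)
    z=W[...,2]; zt=c[2]-.022
    near=(np.hypot(W[...,0]-c[0],W[...,1]-c[1])<.12)&(im.min(2)>95)&(abs(z-zt)<.01)
    Q=W[near]; r=cv2.minAreaRect(Q[:,:2].astype(np.float32));print(n,len(Q),np.median(Q[:,2]),r)
    o.append(im[130:290,180:340] if n=="scene" else im[130:290,200:360])
w,_=camera("wrist"); o.append(w[80:240,170:330])
cv2.imwrite("pics/b3.png",cv2.resize(np.hstack(o),(798,266)))
E
```

```text
6.9167 [ 0.5387 -0.0289  0.1125]
scene 1517 0.09113076656538222 ((0.5397599339485168, -0.02744036167860031), (0.17628206312656403, 0.10117240995168686), 21.98916244506836)
side 1493 0.08889734770506208 ((0.5361196398735046, -0.028635963797569275), (0.1822165846824646, 0.10221301019191742), 21.401960372924805)
```

View pics/b3.png

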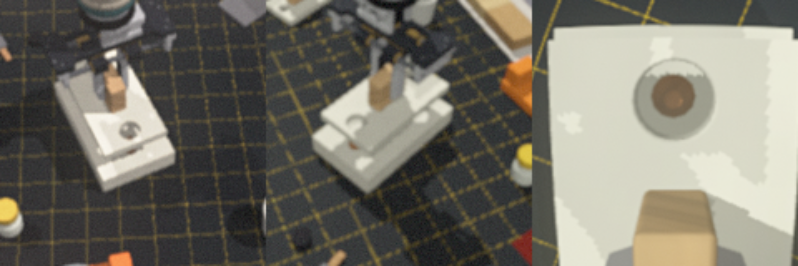

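The pin sits inside the hole near (673,97) in the wrist crop, and the lid's underside is at about 76 mm. I'll nudge 1.5 mm and lower slowly.

Call:
play_rows --pt "-0.0014 -0.0006 0.004 0 0 0" --pt "0 0 0.006 0 0 0" --pt "0 0 0.006 0 0 0" --pt "0 0 0.006 0 0 0" --pt "0 0 0.003 0 0 0"

```text
clock: 7.48
tool_pos: [0.5357, -0.0288, 0.0852]
tool_rot: [[0.928, 0.371, -0.002], [0.371, -0.928, 0.0], [-0.002, -0.001, -1.0]]
contact_force: [0.1, -0.6, -4.1]
finger_gap: 0.0257
finger_force: 30.0
```

Call:
play_rows --pt "0 0 0.003 0 0 0" --pt "0 0 0.003 0 0 0" --pt "0 0 0.003 0 0 0" --pt "0 0 0.002 0 0 0" --pt "0 0 0 0 0 0"

```text
clock: 7.9
tool_pos: [0.5361, -0.0289, 0.0751]
tool_rot: [[0.929, 0.371, -0.001], [0.371, -0.929, 0.0], [-0.001, -0.0, -1.0]]
contact_force: [0.0, -1.2, -4.3]
finger_gap: 0.0257
finger_force: 30.0
```

Call:
play_rows --pt "0 0 0.001 0 0 0" --pt "0 0 0.001 0 0 0" --pt "0 0 0 0 0 0" --pt "0 0 0 0 0 0" --pt "0 0 0 0 0 0"

```text
clock: 8.32
tool_pos: [0.5364, -0.0289, 0.0736]
tool_rot: [[0.928, 0.371, 0.0], [0.371, -0.928, 0.0], [0.0, 0.0, -1.0]]
contact_force: [0.4, 0.1, -4.4]
finger_gap: 0.0256
finger_force: 30.0
```

Call:
play_rows --pt "0 0 0.001 0 0 0" --pt "0 0 0.001 0 0 0" --pt "0 0 0 0 0 0" --pt "0 0 0 0 0 0" --pt "0 0 0 0 0 0"

```text
clock: 8.73
tool_pos: [0.5365, -0.0289, 0.0715]
tool_rot: [[0.929, 0.371, 0.0], [0.371, -0.929, 0.0], [0.0, 0.0, -1.0]]
contact_force: [-0.3, 0.3, -3.8]
finger_gap: 0.0254
finger_force: 30.0
```

Call:
play_rows --pt "0 0 0.0005 0 0 0" --pt "0 0 0 0 0 0" --pt "0 0 0 0 0 0" --pt "0 0 0 0 0 0" --pt "0 0 0 0 0 0"

```text
clock: 9.15
tool_pos: [0.5365, -0.0289, 0.0715]
tool_rot: [[0.929, 0.371, 0.0], [0.371, -0.929, 0.0], [0.001, -0.0, -1.0]]
contact_force: [-2.5, 0.5, 5.4]
finger_gap: 0.0255
finger_force: 30.0
```

Contact came at the expected seated height. Releasing.

Call:
play_rows --pt "0 0 0 0 0 0" --pt "0 0 0 0 0 0" --pt "0 0 0 0 0 0" --pt "0 0 0 0 0 0" --pt "0 0 0 0 0 0" --claw 0.8

```text
clock: 9.57
tool_pos: [0.5364, -0.029, 0.0708]
tool_rot: [[0.929, 0.371, -0.0], [0.371, -0.929, -0.0], [-0.0, 0.0, -1.0]]
contact_force: [0.0, -0.0, 0.5]
finger_gap: 0.0555
finger_force: 0.0
```

Call:
play_rows --pt "0 0 0 0 0 0" --pt "0 0 0 0 0 0" --pt "0 0 0 0 0 0" --pt "0 0 0 0 0 0" --pt "0 0 0 0 0 0"

```text
clock: 9.98
tool_pos: [0.5363, -0.0289, 0.071]
tool_rot: [[0.929, 0.371, 0.0], [0.371, -0.929, 0.0], [0.0, -0.0, -1.0]]
contact_force: [0.1, 0.4, -0.4]
finger_gap: 0.0751
finger_force: 0.0
```

Call:
play_rows --pt "0 0 -0.01 0 0 0" --pt "0 0 -0.02 0 0 0" --pt "0 0 -0.03 0 0 0" --pt "0 0 -0.03 0 0 0" --pt "0 0 -0.03 0 0 0"

```text
clock: 10.4
tool_pos: [0.536, -0.029, 0.1929]
tool_rot: [[0.929, 0.371, -0.0], [0.371, -0.929, -0.0], [-0.0, 0.0, -1.0]]
contact_force: [0.7, 0.0, -0.2]
finger_gap: 0.0749
finger_force: 0.0
```

Call:
play_rows --pt "0 0 -0.02 0 0 0" --pt "0 0 -0.01 0 0 0" --pt "0 0 0 0 0 0" --pt "0 0 0 0 0 0" --pt "0 0 0 0 0 0"

```text
clock: 10.82
tool_pos: [0.5353, -0.0287, 0.2197]
tool_rot: [[0.928, 0.371, -0.003], [0.371, -0.928, 0.0], [-0.002, -0.001, -1.0]]
contact_force: [-0.9, -0.0, 0.1]
finger_gap: 0.0751
finger_force: 0.0
```

```bash
python3 - <<'E'
from h import *
o=[]
s=robot.get_state();c=s["tool_pos"];print(s["clock"],c.round(4),s["finger_gap"])
for n in ("scene","side"):
    im,W=cloud(n); z=W[...,2]; hh=np.hypot(W[...,0]-.535,W[...,1]+.028)
    for lab,m in (("face",(hh<.12)&(im.min(2)>95)&(abs(z-.049)<.006)),("bar",(hh<.05)&(abs(z-.105)<.005))):
        Q=W[m]; A=np.c_[Q[:,:2]-[.535,-.028],np.ones(len(Q))];k,*_=np.linalg.lstsq(A,Q[:,2],rcond=None)
        print(n,lab,len(Q),k.round(4),cv2.minAreaRect(Q[:,:2].astype(np.float32)))
    o.append(im[130:290,180:340] if n=="scene" else im[130:290,200:360])
w,_=camera("wrist"); o.append(w[80:240,170:330])
cv2.imwrite("pics/b4.png",cv2.resize(np.hstack(o),(798,266)))
E
```

```text
10.8167 [ 0.5353 -0.0287  0.2197] 0.07505634152438408
scene face 1768 [-0.0048  0.      0.0502] ((0.5341429114341736, -0.028664812445640564), (0.18541312217712402, 0.10185070335865021), 21.699209213256836)
scene bar 211 [-0.0071 -0.002   0.1059] ((0.5344950556755066, -0.028960999101400375), (0.0628778487443924, 0.0261316429823637), 21.981483459472656)
side face 1463 [0.0006 0.0021 0.0482] ((0.5347175598144531, -0.028428710997104645), (0.1827089637517929, 0.10273964703083038), 21.543113708496094)
side bar 192 [-0.007   0.0355  0.1038] ((0.5344666242599487, -0.029783975332975388), (0.06165912002325058, 0.028282824903726578), 19.28514289855957)
```

View pics/b4.png

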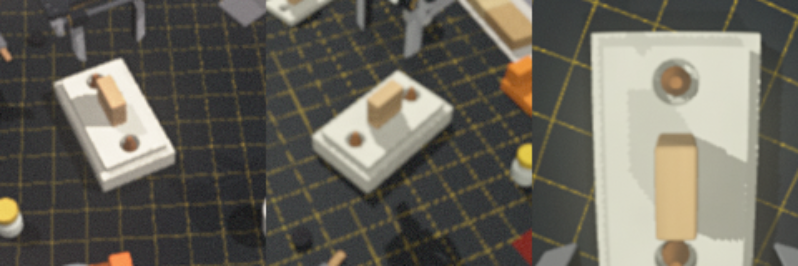

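The lid is seated flush: both pins show in its holes at (676,80) and (676,253), its top face is level at 49 mm, it is centred, and the gripper is clear.

```bash
python3 -c "
from plant import finish_job
print(finish_job())"
```

```text
the job is handed in; nothing more can be done
None
```

The larger lid now lies flush on the mould half with both pins through its holes, it has been released, the smaller lid was not approached, and the job was handed in at about 11 s on the robot's clock; no verdict was returned.

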